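# Make up two breathing-circuit kits

### The arm

A 6-joint arm with a two-finger parallel gripper is mounted at the origin on the work surface. World frame = base frame: x ahead of the robot, y to its left, z up, the work surface at z = 0. Lengths are in m, angles in rad, forces in N, time in s.
With the tool pointing down it reaches from about 0.425 to 1.125 m from the base axis. Payload 14.9 kg.
Tool frame: the origin (TCP) lies midway between the tips of the shut fingers; the grasp point (between the pads) lies 19 mm behind it; z points along the fingers, x is the direction in which the jaws open and shut, and the axes are right-handed (so a half turn about z gives the same grasp; the last joint's range is limited). The gripper opens to 91 mm and grips with 3 to 60 N. Pads are 32 mm wide; open, the fingers measure 118 mm over their backs; the gripper's body (76 mm by 178 mm) begins 60 mm behind the grasp point.
Start: joints at [1.31, 0.379, 1.734, -0, 1.028, -0.033], TCP at [0.158, 0.682, 0.214] pointing down, gripper open.
Joint ranges: [-2.77, 2.77], [-0.74, 2.19], [0, 2.66], [-1.06, 4.2], [0.31, 2.87], [-3.08, 3.08]. Speed limits (rad/s): [1.89, 1.89, 2.39, 3.14, 3.14, 3.14].

### API

Orientations are given as a 3x3 rotation matrix whose columns are the frame's x, y, z axes.
In Python, from cell import robot, read_camera, regions_of, mark_of gives the robot as it stands. The module is installed in compiled form; this text tells all that it offers.
- The arm moves only by the shell command python3 -m creep 'ROWS' [FORCE]. ROWS is text: rows parted by semicolons, each of 7 numbers parted by spaces: the closure, from 0 (fully open) to 1 (shut), then the shift along the world's x, y, z in mm, then the turn, a rotation vector about the world's x, y, z in degrees. A call has 1 to 20 rows; each row shifts and turns the commanded pose from where the row before left it; what a row does not reach is not made up. A row lasts 1/8 s, in which the tool goes at most 62.5 mm and 10.7 degrees, less where a joint would pass 70% of its speed; a pose out of reach is approached as far as the arm can. A call is refused whole if a number of a shift passes 62.5 or a number of a turn 10.7, either way. A call with a gripper value outside its range is refused whole. The fingers move at their own pace and stop on an object; FORCE is the grip in N (left out, the last holds). Time passes only in rows, so rows that do not move let the fingers close. It gives the time, the measured TCP pose, the force and the opening at its end, in the units of the state.
- robot.read_state(): the state, without advancing time (a new reading comes with each control period).
- read_camera(name): name is "scene" or "top" or "wrist"; returns a dict with "color" (420x560x3 uint8, red, green, blue), "depth" (420x560 float32, m along the optical axis (not along the pixel's ray), 0 where there is no reading), "fx", "fy", "cx", "cy" (pixels), "world_to_cam" (4x4, takes a point from world to camera coordinates). Camera axes: x right, y down, z forward; pixel columns grow to the right and rows downward; lengths in m; the calibration is good to about 2 mm. A picture is of the moment at which its call begins.
- robot.finish_job(): hands the job in, once; it reports no verdict.
Trained networks look in the newest picture that a camera, given by its name, has taken for a name from the list of things; names that differ only in an ending like _2 or _b are one class to them, and where a whole thing is asked for, a point or a joint stands for the part that bears it (a point fixed in the world has none). Each returns a list of dicts, best first, with "p" (0 to 1); they miss things now and then, are a little off and sometimes report something else, mostly with a low value. They report only what shows in the picture. A call takes as long as a camera call. They do not tell look-alikes from the thing itself.
- regions_of(camera, query): "pixels" (420x560 bool, what is visible of it) and "pixel" ([row, column] in pixels, amid what is visible of it).
- mark_of(camera, query): "pixel" ([row, column] in pixels: a listed point, or the origin of a listed thing).
The state is a dict: "time_s": time; "qpos": joint angles; "dq": joint speeds; "joint_torque": joint torques, N m; "position": TCP position; "eef_rot": TCP orientation; "ft_force": force on the tool from outside, world axes, zero at the start; "ft_torque": the same for the moment, N m; "width": finger opening in m.
Only numpy, scipy, OpenCV 4.12 (cv2) and the standard library are available. Lean on these libraries where they do the work, as an engineer would, in place of code of your own. Each camera call takes 0.05 s, during which the arm holds its last target.

### The job

Make up the two breathing-circuit kits from the loose parts on the bench, one part in the middle of each bay. Long tray, starting at the end with the pull ear: filter, tee, elbow; short tray, starting at its ear: one-way valve, straight adapter. Tee and elbow lie flat, the filter, valve and adapter stand upright, and the beaker, jar and cardboard roll stay where they are.

Things in the scene. Friction and masses are not known exactly. Their poses are not given: they have to be found in the camera images.
- long_tray: Tray of THREE bays in a row, fixed: 88 mm wide (x), 238 mm long (y); bright metal rim and dividers, 4 mm thick, top 9 mm above the bench; dark grey floor 3 mm thick. A bright 44 x 20 mm pull ear sticks out at its +y end. Origin: centre of the row of bays, at bench height. Bay centres: x = 0, y = +78 mm (next to the ear), 0, -78 mm; each bay 80 x 74 mm inside. z up.
- short_tray: Tray of TWO bays in a row, fixed: 88 mm wide (x), 160 mm long (y); bright metal rim and dividers, 4 mm thick, top 9 mm above the bench; dark grey floor 3 mm thick. A bright 44 x 20 mm pull ear sticks out at its -y end. Origin: centre of the row of bays, at bench height. Bay centres: x = 0, y = -39 mm (next to the ear), +39 mm; each bay 80 x 74 mm inside. z up.
- tee_centre (a point): Tee connector: loose white plastic T of 22 mm round tube lying flat, 22 mm high, dark open ends. The straight run is 60 mm long along y; the branch leaves its middle towards +x. Point: centre of its outline, 11 mm up; from it the back of the run is at x = -19.5 mm and the branch's flat end at x = +19.5 mm, so it can be gripped along x over 39 mm. z up. About 30 g.
- elbow_centre (a point): Elbow: loose white plastic right-angle L of 22 mm round tube lying flat, 22 mm high, dark open ends. One leg runs along +x at y = -11.5 mm, the other along +y at x = -11.5 mm from the same corner. Point: centre of its 45 x 45 mm outline, 11 mm up; it can be gripped along y over 45 mm (back of the x leg to flat end of the y leg, at x about -8 mm). z up. About 25 g.
- filter_centre (a point): Breathing filter: loose white plastic drum standing upright, the widest of the stock parts: drum 46 mm in diameter and 30 mm high, grey band round it, a narrow 17 mm port with a dark end on top, 46 mm high in all. Point: on its axis, 23 mm up. z up. About 40 g.
- valve_centre (a point): One-way valve: loose white plastic drum standing upright, 36 mm in diameter and 22 mm high, with a low rounded dome on top (no port), 34 mm high in all, grey band round it. Point: on its axis, 17 mm up. z up. About 30 g.
- adapter_centre (a point): Straight adapter: loose white plastic stepped tube standing upright, tall and slim, 60 mm high: foot flange 30 mm in diameter up to 12 mm, barrel 22 mm in diameter up to 42 mm, then 16 mm in diameter to the dark end on top. Point: on its axis, 30 mm up. z up. About 35 g.
- beaker_centre (a point): Bystander: empty open glass beaker, about 56 mm in diameter, 68 mm high; point on its axis, 34 mm up. Stands among the parts; leave it where it stands.
- tape_roll_centre (a point): Bystander: loose brown cardboard roll lying flat, 66 mm in diameter, 48 mm hole, 20 mm high; point on its axis, 10 mm up. Stands among the parts; leave it where it stands.
- jar_centre (a point): Bystander: small closed amber glass jar with a black cap, 48 mm in diameter, 58 mm high; point on its axis, 29 mm up. Stands among the parts; leave it where it stands.
Not all that is in view belongs to the job. Leave any pink or yellow look-alike of the part that bears filter_centre alone.

How it is judged:
At the end, for the whole second after the job is handed in: From each ear: filter, tee, elbow in the long tray's bays; valve, adapter in the short tray's. Each part's centre is within 15 mm of its bay's centre along both tray axes, on the bay floor (height within 3 mm), level or upright within 0.12 rad, released and at rest (x of filter_centre in the frame of long_tray between -0.015 and 0.015 m and y of filter_centre in the frame of long_tray between 0.063 and 0.093 m and z of filter_centre in the frame of long_tray between 0.023 and 0.029 m and angle between each of filter_centre, tee_centre, elbow_centre, valve_centre, adapter_centre's own z axis and vertical below 0.12 rad and linear speed of each of filter, tee, elbow, valve, adapter below 0.01 m/s and x of tee_centre in the frame of long_tray between -0.015 and 0.015 m and y of tee_centre in the frame of long_tray between -0.015 and 0.015 m and z of tee_centre in the frame of long_tray between 0.011 and 0.017 m and x of elbow_centre in the frame of long_tray between -0.015 and 0.015 m and y of elbow_centre in the frame of long_tray between -0.093 and -0.063 m and z of elbow_centre in the frame of long_tray between 0.011 and 0.017 m and x of valve_centre in the frame of short_tray between -0.015 and 0.015 m and y of valve_centre in the frame of short_tray between -0.054 and -0.024 m and z of valve_centre in the frame of short_tray between 0.017 and 0.023 m and x of adapter_centre in the frame of short_tray between -0.015 and 0.015 m and y of adapter_centre in the frame of short_tray between 0.024 and 0.054 m and z of adapter_centre in the frame of short_tray between 0.03 and 0.036 m); the robot touches nothing.
It fails at once if the beaker is moved by more than 25 mm (distance of beaker_centre from where it was at the start of the episode above 0.025 m).
It fails at once if the cardboard roll is moved by more than 25 mm (distance of tape_roll_centre from where it was at the start of the episode above 0.025 m).
It fails at once if the jar is moved by more than 25 mm (distance of jar_centre from where it was at the start of the episode above 0.025 m).
It also fails if it takes over 115 s, if anything falls off the work surface, if the arm or the gripper's body presses on something with over 40 N, if the wrist force passes 120 N, or if a joint passes its speed limit or range.

## Working session

There is one attempt and no reset: what is moved stays moved. The work goes in short steps, Python scripts to look and compute and a shell command to move; the robot and the scene stay as the last step left them, time stands still between calls to the robot, and variables do not carry over. Pictures are saved under pics/ and viewed, and the job is handed in when it is done.

```bash
ls; mkdir -p pics; python3 - <<'E'
from cell import robot, read_camera
import cv2
for n in ("top","scene","wrist"):
    c=read_camera(n); cv2.imwrite(f"pics/{n}0.png",c["color"][:,:,::-1]); print(n,c["fx"],c["cx"],c["cy"]);print(c["world_to_cam"].round(3))
s=robot.read_state();print(s["time_s"],s["position"],s["eef_rot"].round(3) if hasattr(s["eef_rot"],'round') else s["eef_rot"],s["width"])
E
```

```text
pics
top 509.00270274134493 276.3092839170765 215.39830883261007
[[-0.    -1.     0.007  0.014]
 [-0.999  0.    -0.044  0.497]
 [ 0.044 -0.007 -0.999  1.083]
 [ 0.     0.     0.     1.   ]]
scene 420.0966169446846 281.71340425907573 210.00323659613073
[[ 0.564  0.826 -0.005 -0.264]
 [ 0.668 -0.459 -0.586 -0.29 ]
 [-0.486  0.327 -0.811  1.399]
 [ 0.     0.     0.     1.   ]]
wrist 305.1268834661928 281.75602091201347 215.5867904789802
[[ 0.227  0.974 -0.    -0.699]
 [ 0.93  -0.217  0.296 -0.033]
 [ 0.288 -0.067 -0.955  0.392]
 [ 0.     0.     0.     1.   ]]
0.15 [0.15803141 0.68164019 0.21345529] [[ 0.226  0.974 -0.   ]
 [ 0.974 -0.226 -0.001]
 [-0.001 -0.    -1.   ]] 0.09112800499020847
```

View pics/top0.png

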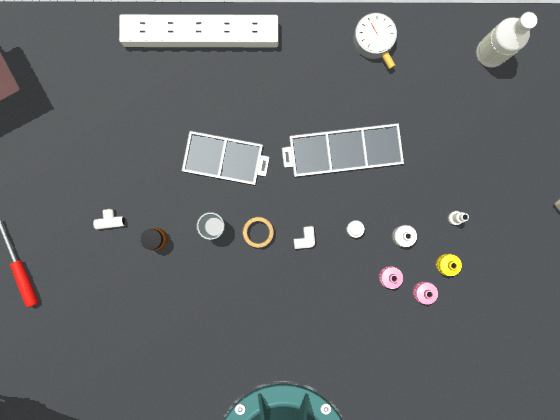

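View pics/scene0.png

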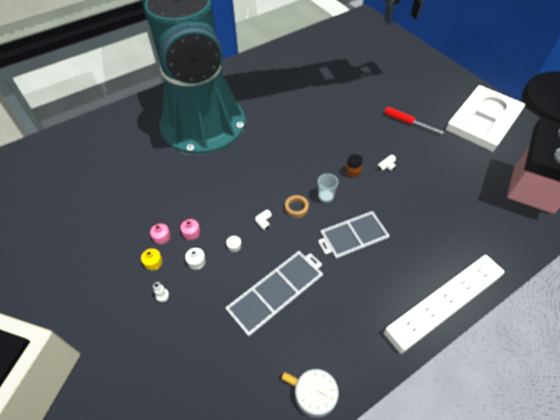

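```bash
cat > h.py <<'E'
import numpy as np, cv2
from cell import robot, read_camera, regions_of, mark_of
def ray(c,px,z):
    """pixel [row,col] -> world point on plane z"""
    M=c["world_to_cam"];R=M[:3,:3];t=M[:3,3]
    d=R.T@np.array([(px[1]-c["cx"])/c["fx"],(px[0]-c["cy"])/c["fy"],1.]);o=-R.T@t
    return o+d*(z-o[2])/d[2]
def cloud(c,mask):
    r,k=np.nonzero(mask&(c["depth"]>0)); D=c["depth"][r,k]
    P=np.c_[(k-c["cx"])/c["fx"]*D,(r-c["cy"])/c["fy"]*D,D]
    M=c["world_to_cam"]; return (P-M[:3,3])@M[:3,:3]
E
python3 - <<'E'
from h import *
c=read_camera("top")
H=dict(long_tray=0,short_tray=0,tee_centre=.011,elbow_centre=.011,filter_centre=.023,valve_centre=.017,adapter_centre=.03,beaker_centre=.034,tape_roll_centre=.01,jar_centre=.029)
np.set_printoptions(precision=4,suppress=True)
for n,z in H.items():
    for m in mark_of("top",n)[:4]:
        print(n,"mark",round(m["p"],2),np.round(m["pixel"],1),ray(c,m["pixel"],z)[:2])
    for m in regions_of("top",n)[:4]:
        P=cloud(c,m["pixels"]); print("   reg",round(m["p"],2),np.round(m["pixel"],1),m["pixels"].sum(),"min",np.percentile(P,2,axis=0),"max",np.percentile(P,98,axis=0))
E
```

```text
long_tray mark 0.81 [150.5 344.3] [ 0.6389 -0.1348]
   reg 0.92 [150.9 344.7] 4673 min [ 0.5917 -0.2528 -0.003 ] max [ 0.6876 -0.0095  0.0098]
   reg 0.47 [226.  208.4] 580 min [ 0.4481  0.1238 -0.001 ] max [0.4973 0.1738 0.0688]
short_tray mark 0.63 [158.8 220.3] [0.6205 0.1358]
   reg 0.69 [159.3 226.7] 3160 min [ 0.5737  0.0405 -0.0028] max [0.6702 0.2072 0.0098]
   reg 0.57 [237.9 266.6] 381 min [ 0.429   0.0222 -0.0023] max [0.4908 0.0828 0.0226]
tee_centre mark 0.62 [218.1 106.8] [0.4908 0.3771]
   reg 0.87 [221.2 107. ] 408 min [0.4695 0.342  0.0032] max [0.508  0.4002 0.0235]
elbow_centre mark 0.84 [235.5 304.2] [ 0.4534 -0.0459]
   reg 0.84 [239.1 308.1] 263 min [ 0.4288 -0.0643  0.0116] max [ 0.4709 -0.0278  0.0235]
filter_centre mark 0.96 [236.1 405.6] [ 0.452  -0.2608]
filter_centre mark 0.76 [274.5 392.3] [ 0.3707 -0.2316]
filter_centre mark 0.75 [264.7 447.2] [ 0.3913 -0.3485]
   reg 0.8 [233.5 407.5] 418 min [ 0.431  -0.2791  0.0018] max [ 0.4732 -0.2377  0.0467]
   reg 0.8 [297.  427.7] 443 min [ 0.3114 -0.3214  0.0015] max [ 0.3533 -0.28    0.0468]
   reg 0.68 [274.5
[... 372 characters left out ...]
tre mark 0.51 [217.  453.7] [ 0.4923 -0.3614]
   reg 0.69 [217.8 456.9] 209 min [ 0.4781 -0.3815  0.0011] max [ 0.5041 -0.3601  0.0614]
beaker_centre mark 0.8 [222.8 211.7] [0.48   0.1498]
   reg 0.73 [225.9 210.1] 572 min [ 0.4481  0.1248 -0.001 ] max [0.4974 0.1735 0.0689]
tape_roll_centre mark 0.54 [230.2 257.4] [0.4648 0.0545]
tape_roll_centre mark 0.31 [235.9 406.6] [ 0.4524 -0.2663]
   reg 0.93 [245.7 264.2] 203 min [0.4289 0.0231 0.0148] max [0.4885 0.0807 0.0227]
jar_centre mark 0.78 [232.7 152.6] [0.4593 0.2746]
   reg 0.62 [234.5 156.1] 476 min [0.4251 0.2485 0.0086] max [0.4671 0.2891 0.0608]
   reg 0.46 [234.2 401.8] 426 min [ 0.4332 -0.2785 -0.0024] max [ 0.4739 -0.2374  0.0467]
```

```bash
python3 - <<'E'
import cv2
i=cv2.imread("pics/top0.png")
cv2.imwrite("pics/z1.png",cv2.resize(i[110:270,80:280],None,fx=4,fy=3.7,interpolation=2))
cv2.imwrite("pics/z2.png",cv2.resize(i[110:310,275:475],None,fx=3,fy=3,interpolation=2))
E
```

```text
(no output)
```

View pics/z1.png

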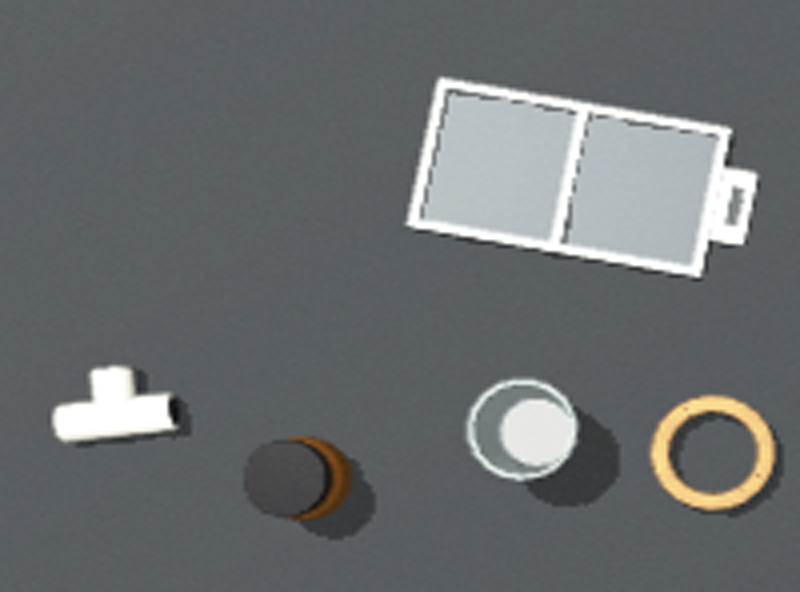

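View pics/z2.png

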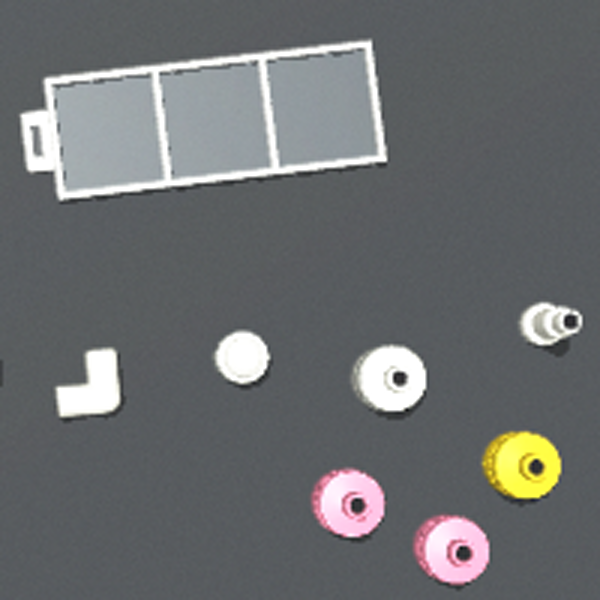

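```bash
cat >> h.py <<'E'
from scipy.optimize import minimize
S=2000 # px per m in rectified raster
def rectify(c,img,z,x0,y0,w=.3):
    """raster: col=(x-x0+w/2)*S, row=(y-y0+w/2)*S on plane z"""
    M=c["world_to_cam"];K=np.array([[c["fx"],0,c["cx"]],[0,c["fy"],c["cy"]],[0,0,1]])
    Hw=K@np.c_[M[:3,0],M[:3,1],M[:3,2]*z+M[:3,3]]
    A=np.array([[1/S,0,x0-w/2],[0,1/S,y0-w/2],[0,0,1]]);n=int(w*S)
    return cv2.warpPerspective(img,Hw@A,(n,n),flags=cv2.INTER_LINEAR|cv2.WARP_INVERSE_MAP)
def box(a,b,cx,cy): return np.array([[cx-a/2,cy-b/2],[cx+a/2,cy-b/2],[cx+a/2,cy+b/2],[cx-a/2,cy+b/2]])
T=dict(
 long_tray=([box(88,238,0,0),box(44,20,0,129)],[box(80,74,0,y) for y in(-78,0,78)]),
 short_tray=([box(88,160,0,0),box(44,20,0,-90)],[box(80,74,0,y) for y in(-39,39)]),
 tee=([box(22,60,-8.5,0),box(39,22,0,0)],[]),
 elbow=([box(45,22,0,-11.5),box(22,45,-11.5,0)],[]))
def fit(c,mask,name,z,x0,y0,yaws,w=.3):
    R=rectify(c,mask.astype(np.float32),z,x0,y0,w); n=R.shape[0]
    def tmpl(p):
        im=np.zeros((n,n),np.float32);ca,sa=np.cos(p[2]),np.sin(p[2])
        Q=np.array([[ca,-sa],[sa,ca]])
        for L,v in((T[name][0],1),(T[name][1],0)):
            for b in L:
                q=(b/1000@Q.T+np.array(p[:2])/1000+w/2)*S-.5
                cv2.fillPoly(im,[np.round(q*16).astype(np.int32)],float(v),cv2.LINE_AA,4) if False else cv2.fillConvexPoly(im,np.round(q*16).astype(np.int32),float(v),cv2.LINE_8,4)
        return im
    def cost(p):
        t=tmpl(p); return 1-np.minimum(t,R).sum()/np.maximum(t,R).sum()
    best=min((minimize(cost,[0,0,a],method="Nelder-Mead",options=dict(initial_simplex=[[0,0,a],[6,0,a],[0,6,a],[0,0,a+.12]],xatol=.02,fatol=1e-5)) for a in yaws),key=lambda r:r.fun)
    p=best.x; return p[0]/1000+x0,p[1]/1000+y0,np.degrees(p[2]),best.fun
E
python3 - <<'E'
from h import *
c=read_camera("top"); g=c["color"].astype(int)
white=(g.min(2)>170)
cv2.imwrite("pics/white.png",(white*255).astype(np.uint8))
near=lambda p,w:None
print(fit(c,white,"long_tray",.009,.639,-.135,[0,.1,-.1,.2]))
print(fit(c,white,"short_tray",.009,.62,.136,[0,.1,-.1,-.2]))
def reg(n,i=0): return cv2.dilate(regions_of("top",n)[i]["pixels"].astype(np.uint8),np.ones((3,3)))>0
tone=g.min(2)>110
for n,z,x,y in(("tee",.011,.4895,.374),("elbow",.011,.4506,-.046)):
    for m in (tone&reg(n+"_centre"),white&reg(n+"_centre")):
        print(n,fit(c,m,n,z,x,y,[0,.15,-.15,.3,-.3],.16))
m=regions_of("top","filter_centre")[0]["pixels"]
for n,zlo,zhi in (("filter",.028,.033),("filter",.044,.05),("valve",.018,.05),("adapter",.055,.07),("adapter",.008,.015),("beaker",.06,.08),("tape_roll",.015,.03),("jar",.05,.07)):
    P=cloud(c,regions_of("top",n+"_centre")[0]["pixels"]);q=P[(P[:,2]>zlo)&(P[:,2]<zhi),:2]
    (x,y),r=cv2.minEnclosingCircle((q*1000).astype(np.float32)); print(n,zlo,round(x,1),round(y,1),"d",round(2*r,1),len(q))
E
```

```text
(np.float64(0.639970109668413), np.float64(-0.13750511653141476), np.float64(6.777767979248263), np.float64(0.35998600721359253))
(np.float64(0.6225467333610496), np.float64(0.1322291311648224), np.float64(-10.685430623857533), np.float64(0.8248618841171265))
tee (np.float64(0.490434016554717), np.float64(0.3746851726353402), np.float64(6.904235502036322), np.float64(0.12345057725906372))
tee (np.float64(0.49024563830310536), np.float64(0.3754833969410004), np.float64(6.3308437823184835), np.float64(0.13027948141098022))
elbow (np.float64(0.4506834717981938), np.float64(-0.043869781453465345), np.float64(5.830331953979916), np.float64(0.09124249219894409))
elbow (np.float64(0.45018742657185035), np.float64(-0.04447349889773228), np.float64(6.4193810278603225), np.float64(0.10346531867980957))
filter 0.028 364.5 -229.3 d 45.1 216
filter 0.044 364.6 -229.1 d 16.6 31
valve 0.018 467.7 -155.4 d 35.5 208
adapter 0.055 490.5 -373.2 d 16.5 46
adapter 0.008 491.6 -372.6 d 29.0 49
beaker 0.06 473.2 148.8 d 55.4 138
tape_roll 0.015 460.9 53.0 d 65.2 344
jar 0.05 446.1 270.8 d 43.2 342
```

View pics/white.png

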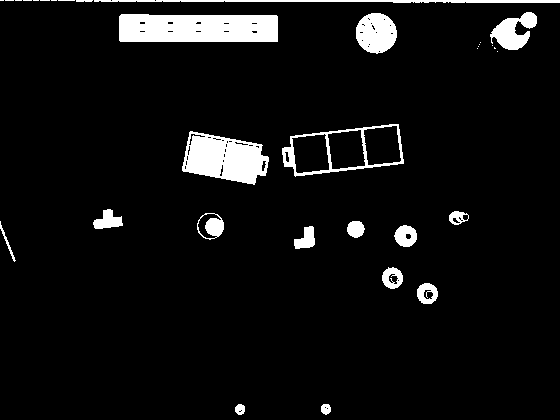

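```bash
python3 - <<'E'
from h import *
c=read_camera("top"); g=c["color"].astype(int)
for th in (200,215,230):
  white=(g.min(2)>th)
  print(th,np.round(fit(c,white,"long_tray",.009,.640,-.1375,[0.1]),4),np.round(fit(c,white,"short_tray",.009,.6225,.132,[-.17]),4))
for d in regions_of("top","filter_centre"):
    P=cloud(c,d["pixels"])
    print(d["pixel"],g[d["pixels"]].mean(0))
    if abs(d["pixel"][0]-236)<10:
        for a,b in((.028,.033),(.044,.05)):
            q=P[(P[:,2]>a)&(P[:,2]<b),:2];(x,y),r=cv2.minEnclosingCircle((q*1000).astype(np.float32)); print(x,y,2*r)
E
```

```text
200 [ 0.6398 -0.1375  6.7423  0.3246] [  0.6226   0.132  -10.6574   0.5181]
215 [ 0.6399 -0.1376  6.7977  0.3179] [  0.6225   0.132  -10.719    0.5039]
230 [ 0.64   -0.1375  6.7571  0.3201] [  0.6225   0.1317 -10.7592   0.4248]
[263.5, 448.5] [230.1460177  222.10619469  67.58849558]
[277.2, 389.6] [236.28743961 184.75845411 209.42270531]
[295.8, 424.4] [227.82969432 175.72925764 199.56113537]
[236.0, 407.2] [231.0736342  231.37292162 229.53444181]
452.5286560058594 -259.4437561035156 45.8250846862793
452.40802001953125 -259.2813415527344 16.541887283325195
```

```bash
python3 -m creep '0 41.5 -38.4 -13 0 0 -8.8;0 41.5 -38.4 -13 0 0 -8.8;0 41.5 -38.4 -13 0 0 -8.8;0 41.5 -38.4 -13 0 0 -8.8;0 41.5 -38.4 -13 0 0 -8.8;0 41.5 -38.4 -13 0 0 -8.8;0 41.5 -38.4 -13 0 0 -8.8;0 41.5 -38.4 -13 0 0 -8.8;0 0 0 0 0 0 0' 15
cat >> h.py <<'E'
def st():
    s=robot.read_state();R=np.array(s["eef_rot"]);print("t",round(s["time_s"],2),"pos mm",(np.array(s["position"])*1000).round(1),"jaw deg",round(np.degrees(np.arctan2(R[1,0],R[0,0])),1),"z",R[:,2].round(3),"w",round(s["width"]*1000,1),"f",np.round(s["ft_force"],1))
E
python3 - <<'E'
from h import *
st()
c=read_camera("wrist");cv2.imwrite("pics/w1.png",c["color"][:,:,::-1]);cv2.imwrite("pics/t1.png",read_camera("top")["color"][:,:,::-1])
E
```

```text
time_s: 3.12
position: [0.492, 0.3722, 0.1091]
eef_rot: [[0.994, 0.109, -0.001], [0.109, -0.994, -0.001], [-0.001, 0.001, -1.0]]
ft_force: [-0.5, -0.1, 0.3]
width: 0.0916
t 3.12 pos mm [492.  372.2 109.1] jaw deg 6.2 z [-0.001 -0.001 -1.   ] w 91.6 f [-0.5 -0.1  0.3]
```

View pics/w1.png

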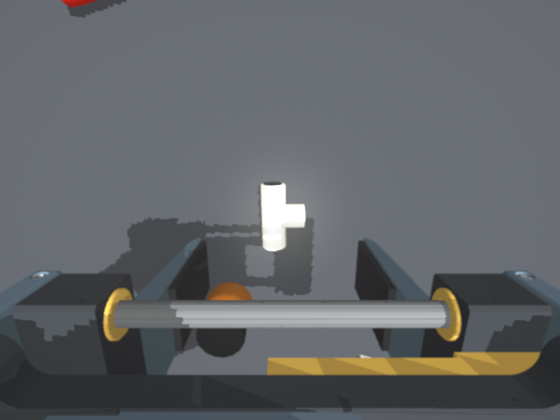

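```bash
cat >> h.py <<'E'
def part_mask(c,n,cam):
    return regions_of(cam,n)[0]["pixels"]&(c["color"].min(2)>90)
E
python3 - <<'E'
from h import *
for cam in("wrist","top"):
    c=read_camera(cam)
    r=regions_of(cam,"tee_centre")
    if not r: continue
    m=cv2.dilate(r[0]["pixels"].astype(np.uint8),np.ones((3,3)))>0
    m&=c["color"].min(2)>130
    print(cam,r[0]["p"],np.round(fit(c,m,"tee",.011,.4895,.374,[0,.1,.2],.16),4))
E
```

```text
wrist 0.78 [0.4938 0.3728 7.7408 0.1102]
top 0.62 [0.4906 0.3759 5.5152 0.1095]
```

```bash
python3 -m creep '0 0 2 -40 0 0 0;0 0 0 -40 0 0 0;0 0 0 -16 0 0 0;0 0 0 -6 0 0 0;1 0 0 0 0 0 0;1 0 0 0 0 0 0;1 0 0 0 0 0 0;1 0 0 0 0 0 0;1 0 0 0 0 0 0;1 0 0 0 0 0 0' 15
```

```text
time_s: 4.68
position: [0.4901, 0.3767, 0.008]
eef_rot: [[0.993, 0.114, 0.0], [0.114, -0.993, 0.0], [0.0, -0.0, -1.0]]
ft_force: [0.1, -0.0, 1.4]
width: 0.0391
```

```bash
python3 -m creep '1 0 0 50 0 0 0;1 0 0 55 0 0 0;1 16.7 -57 0 0 0 0;1 16.7 -57 0 0 0 0;1 16.7 -57 0 0 0 0;1 16.7 -57 0 0 0 0;1 16.7 -57 0 0 0 0;1 16.7 -57 0 0 0 0;1 16.7 -57 0 0 0 0;1 16.7 -57 0 0 0 0;1 16.7 -57 0 0 0 0;1 0 0 -30 0 0 0;1 0 0 -30 0 0 0;1 0 0 0 0 0 0;1 0 0 0 0 0 0'
python3 - <<'E'
from h import *
st()
c=read_camera("wrist");cv2.imwrite("pics/w2.png",c["color"][:,:,::-1]);t=read_camera("top");cv2.imwrite("pics/t2.png",t["color"][:,:,::-1])
print(fit(c,c["color"].min(2)>200,"long_tray",.009,.640,-.1375,[.12]))
E
```

```text
time_s: 6.55
position: [0.6409, -0.1362, 0.0539]
eef_rot: [[0.993, 0.114, 0.001], [0.114, -0.993, -0.0], [0.001, 0.0, -1.0]]
ft_force: [-0.4, 0.4, -0.2]
width: 0.0385
t 6.55 pos mm [ 640.9 -136.2   53.9] jaw deg 6.6 z [ 0.001 -0.    -1.   ] w 38.5 f [-0.4  0.4 -0.2]
(np.float64(0.6435731603705519), np.float64(-0.13895528675858818), np.float64(6.667903207953836), np.float64(0.6258257627487183))
```

View pics/w2.png

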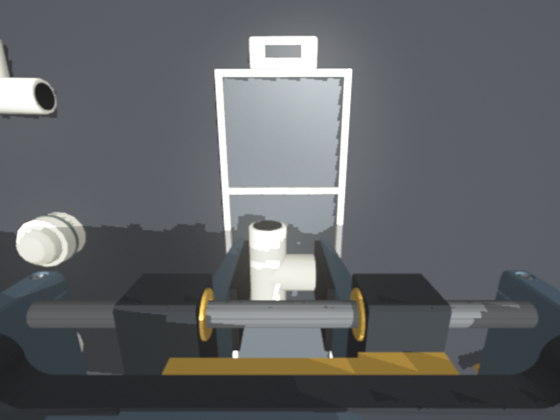

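View pics/t2.png

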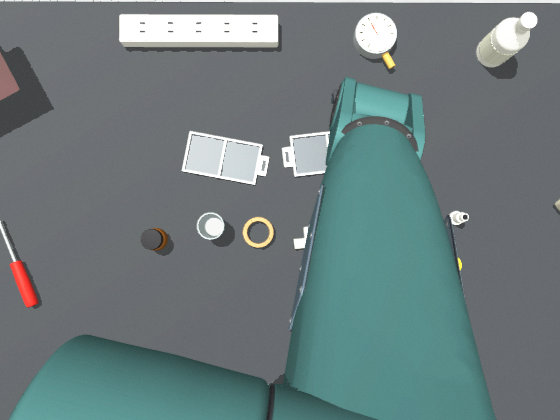

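```bash
python3 -m creep '1 0 -1 -25 0 0 0;1 0 0 -13 0 0 0;1 0 0 -4 0 0 0;1 0 0 0 0 0 0;0.45 0 0 0 0 0 0;0.45 0 0 0 0 0 0;0.45 0 0 0 0 0 0;0.45 0 0 0 0 0 0'
```

```text
time_s: 7.65
position: [0.6404, -0.1373, 0.011]
eef_rot: [[0.993, 0.114, 0.0], [0.114, -0.993, -0.0], [0.0, 0.0, -1.0]]
ft_force: [-0.3, -0.4, 0.6]
width: 0.0502
```

```bash
python3 -m creep '0.45 0 0 40 0 0 0;0.45 0 0 50 0 0 0;0.3 -22 10.2 2 0 0 9.9;0.3 -22 10.2 2 0 0 9.9;0.3 -22 10.2 2 0 0 9.9;0.3 -22 10.2 2 0 0 10;0.3 -22 10.2 0 0 0 10;0.3 -22 10.2 0 0 0 10;0.3 -22 10.2 0 0 0 10;0.3 -22 10.2 0 0 0 10;0.3 -22 10.2 0 0 0 10;0.3 0 0 0 0 0 0;0.3 0 0 0 0 0 0'
python3 - <<'E'
from h import *
st()
c=read_camera("wrist");cv2.imwrite("pics/w3.png",c["color"][:,:,::-1])
r=regions_of("wrist","elbow_centre")
for d in r:
    m=cv2.dilate(d["pixels"].astype(np.uint8),np.ones((3,3)))>0
    m&=c["color"].min(2)>130
    print(d["p"],d["pixel"],np.round(fit(c,m,"elbow",.011,.4505,-.0442,[0,.1,.2],.16),4))
print([(m["p"],ray(c,m["pixel"],.011)) for m in mark_of("wrist","elbow_centre")])
E
```

```text
time_s: 9.28
position: [0.4434, -0.0458, 0.1093]
eef_rot: [[-0.105, 0.994, 0.001], [0.994, 0.105, -0.0], [-0.0, 0.001, -1.0]]
ft_force: [0.1, 0.1, 1.1]
width: 0.0637
t 9.28 pos mm [443.4 -45.8 109.3] jaw deg 96.0 z [ 0.001 -0.    -1.   ] w 63.7 f [0.1 0.1 1.1]
0.71 [218.4, 276.3] [ 0.4533 -0.0453  5.3649  0.1143]
[(0.83, array([ 0.45515289, -0.04557431,  0.011     ]))]
```

View pics/w3.png

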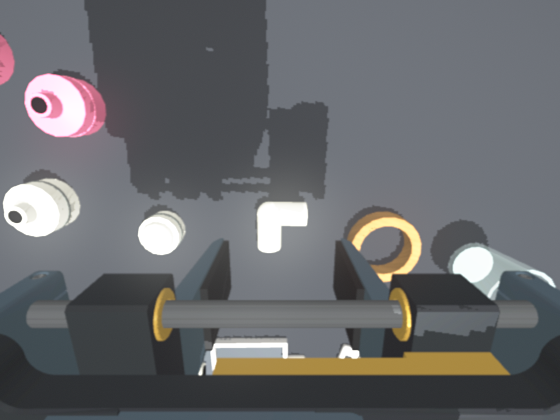

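```bash
python3 -m creep '0.3 1 0 -40 0 0 0;0.3 0 0 -40 0 0 0;0.3 0 0 -16 0 0 0;0.3 0 0 -6 0 0 0;1 0 0 0 0 0 0;1 0 0 0 0 0 0;1 0 0 0 0 0 0;1 0 0 0 0 0 0;1 0 0 0 0 0 0' 15
```

```text
time_s: 10.55
position: [0.4441, -0.0456, 0.0078]
eef_rot: [[-0.109, 0.994, 0.002], [0.994, 0.109, -0.0], [-0.0, 0.001, -1.0]]
ft_force: [-1.1, 1.0, 10.7]
width: 0.0448
```

```bash
python3 -m creep '1 0 0 40 0 0 0;1 0 0 55 0 0 0;1 22.8 -17.9 0 0 0 -9.9;1 22.8 -17.9 0 0 0 -9.9;1 22.8 -17.9 0 0 0 -9.9;1 22.8 -17.9 0 0 0 -9.9;1 22.8 -17.9 0 0 0 -9.9;1 22.8 -17.9 0 0 0 -9.9;1 22.8 -17.9 0 0 0 -9.9;1 22.8 -17.9 0 0 0 -9.9;1 22.8 -17.9 0 0 0 -9.9;1 0 0 -25 0 0 0;1 0 0 -25 0 0 0;1 0 0 0 0 0 0;1 0 0 0 0 0 0'
python3 - <<'E'
from h import *
st()
c=read_camera("wrist");cv2.imwrite("pics/w4.png",c["color"][:,:,::-1])
E
```

```text
time_s: 12.42
position: [0.6487, -0.2065, 0.0524]
eef_rot: [[0.992, 0.125, 0.0], [0.125, -0.992, -0.0], [0.0, 0.0, -1.0]]
ft_force: [0.1, 0.5, -0.6]
width: 0.0444
t 12.43 pos mm [ 648.7 -206.5   52.4] jaw deg 7.2 z [ 0. -0. -1.] w 44.4 f [ 0.1  0.5 -0.6]
```

View pics/w4.png

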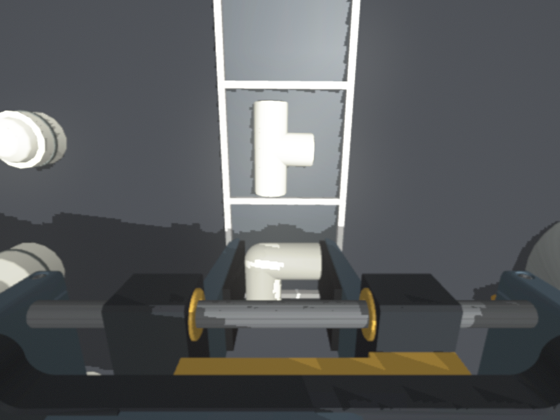

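```bash
python3 -m creep '1 0 0 -25 0 0 0;1 0 0 -12 0 0 0;1 0 0 -4 0 0 0;1 0 0 0 0 0 0;0.4 0 0 0 0 0 0;0.4 0 0 0 0 0 0;0.4 0 0 0 0 0 0;0.4 0 0 0 0 0 0'
```

```text
time_s: 13.48
position: [0.6487, -0.2066, 0.011]
eef_rot: [[0.992, 0.124, 0.0], [0.124, -0.992, -0.0], [0.0, 0.0, -1.0]]
ft_force: [-0.2, 0.4, -0.2]
width: 0.0544
```

```bash
python3 -m creep '0.4 0 0 40 0 0 0;0.4 0 0 59 0 0 0;0.27 -49 -13 0 0 0 0;0.27 -49 -13 0 0 0 0;0.27 -49 -13 0 0 0 0;0.27 -49 -14 0 0 0 0;0.27 0 0 0 0 0 0;0.27 0 0 0 0 0 0;0.27 0 0 0 0 0 0'
python3 - <<'E'
from h import *
st()
c=read_camera("wrist");cv2.imwrite("pics/w5.png",c["color"][:,:,::-1])
g=c["color"]
for d in regions_of("wrist","filter_centre"):
    P=cloud(c,d["pixels"]);print(d["pixel"],g[d["pixels"]].mean(0).round())
    for a,b in((.028,.034),(.044,.05)):
        q=P[(P[:,2]>a)&(P[:,2]<b),:2]
        if len(q)>5: (x,y),r=cv2.minEnclosingCircle((q*1000).astype(np.float32)); print(x,y,2*r)
E
```

```text
time_s: 14.6
position: [0.4536, -0.2595, 0.1101]
eef_rot: [[0.992, 0.125, 0.001], [0.125, -0.992, -0.0], [0.001, 0.0, -1.0]]
ft_force: [-0.1, 0.1, -0.2]
width: 0.0667
t 14.6 pos mm [ 453.6 -259.5  110.1] jaw deg 7.2 z [ 0.001 -0.    -1.   ] w 66.7 f [-0.1  0.1 -0.2]
[218.0, 284.0] [219. 219. 213.]
455.7303161621094 -260.1430358886719 45.54363250732422
455.6064453125 -260.1873474121094 17.094850540161133
[174.4, 186.1] [238. 173. 204.]
367.80023193359375 -230.2860870361328 46.025081634521484
367.72998046875 -230.2062530517578 17.334924697875977
[245.0, 149.0] [188. 104. 127.]
335.0675964355469 -302.9655456542969 46.066436767578125
335.50616455078125 -302.5718688964844 17.524566650390625
[295.2, 230.9] [149. 127.  21.]
```

View pics/w5.png

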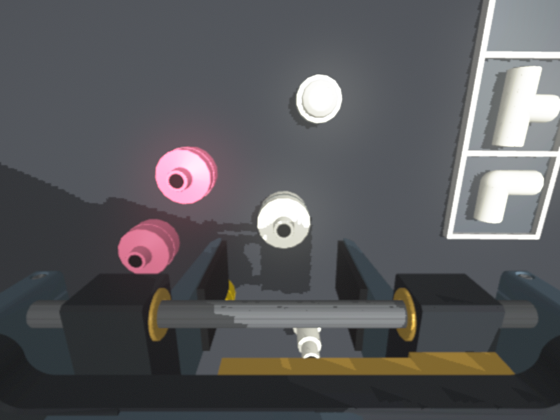

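```bash
python3 -m creep '0.27 1 0 -40 0 0 0;0.27 0 0 -40 0 0 0;0.27 0 0 -15 0 0 0;0.27 0 0 -7 0 0 0;1 0 0 0 0 0 0;1 0 0 0 0 0 0;1 0 0 0 0 0 0;1 0 0 0 0 0 0;1 0 0 0 0 0 0' 15
```

```text
time_s: 15.82
position: [0.4542, -0.26, 0.0089]
eef_rot: [[0.992, 0.124, 0.001], [0.124, -0.992, -0.001], [0.001, 0.001, -1.0]]
ft_force: [-1.0, 0.0, 8.2]
width: 0.0452
```

```bash
python3 -m creep '1 0 0 40 0 0 0;1 0 0 60 0 0 0;1 35.4 40 0 0 0 0;1 35.4 40 0 0 0 0;1 35.4 40 0 0 0 0;1 35.4 40 0 0 0 0;1 35.4 40 0 0 0 0;1 0 0 -30 0 0 0;1 0 0 -25 0 0 0;1 0 0 0 0 0 0;1 0 0 0 0 0 0'
python3 - <<'E'
from h import *
st()
c=read_camera("wrist");cv2.imwrite("pics/w6.png",c["color"][:,:,::-1])
E
```

```text
time_s: 17.2
position: [0.6311, -0.0598, 0.054]
eef_rot: [[0.992, 0.124, 0.001], [0.124, -0.992, -0.0], [0.001, 0.0, -1.0]]
ft_force: [0.0, -0.1, -0.1]
width: 0.045
t 17.2 pos mm [631.1 -59.8  54. ] jaw deg 7.1 z [ 0.001 -0.    -1.   ] w 45.0 f [ 0.  -0.1 -0.1]
```

View pics/w6.png

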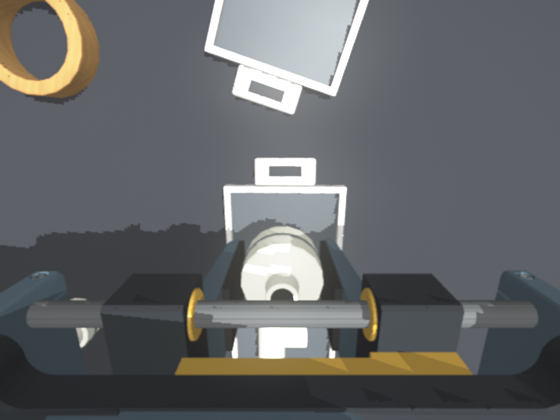

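Filter (px 283,270) is centred between the rails (224–346). Lower 42 mm and release.

```bash
python3 -m creep '1 0 0 -25 0 0 0;1 0 0 -12 0 0 0;1 0 0 -4.5 0 0 0;1 0 0 0 0 0 0;0.4 0 0 0 0 0 0;0.4 0 0 0 0 0 0;0.4 0 0 0 0 0 0;0.4 0 0 0 0 0 0'
```

```text
time_s: 18.25
position: [0.6306, -0.0596, 0.0115]
eef_rot: [[0.992, 0.124, 0.0], [0.124, -0.992, 0.0], [0.0, -0.0, -1.0]]
ft_force: [0.4, 0.3, 0.4]
width: 0.0549
```

```bash
python3 -m creep '0.4 0 0 40 0 0 0;0.4 0 0 59 0 0 0;0.3 -40.5 -24 0 0 0 -4.5;0.3 -40.5 -24 0 0 0 -4.5;0.3 -40.5 -24 0 0 0 -4.5;0.3 -40.5 -24 0 0 0 -4.5;0.3 0 0 0 0 0 0;0.3 0 0 0 0 0 0;0.3 0 0 0 0 0 0'
python3 - <<'E'
from h import *
st()
c=read_camera("wrist");cv2.imwrite("pics/w7.png",c["color"][:,:,::-1])
g=c["color"]
for d in regions_of("wrist","valve_centre"):
    P=cloud(c,d["pixels"]);print(d["p"],d["pixel"],g[d["pixels"]].mean(0).round(),P[:,2].max())
    q=P[(P[:,2]>.018),:2]
    if len(q)>5: (x,y),r=cv2.minEnclosingCircle((q*1000).astype(np.float32)); print(x,y,2*r)
E
```

```text
time_s: 19.38
position: [0.4695, -0.1553, 0.1105]
eef_rot: [[0.982, -0.187, 0.001], [-0.187, -0.982, -0.0], [0.001, 0.0, -1.0]]
ft_force: [0.2, 0.4, -0.1]
width: 0.0636
t 19.38 pos mm [ 469.5 -155.3  110.5] jaw deg -10.8 z [ 0.001 -0.    -1.   ] w 63.6 f [ 0.2  0.4 -0.1]
0.6 [217.3, 280.1] [229. 229. 223.] 0.03461545411911816
470.9981689453125 -154.66281127929688 35.14153289794922
0.42 [236.4, 478.1] [224. 224. 217.] 0.025668616764811684
649.9920654296875 -213.93988037109375 59.91534423828125
```

View pics/w7.png

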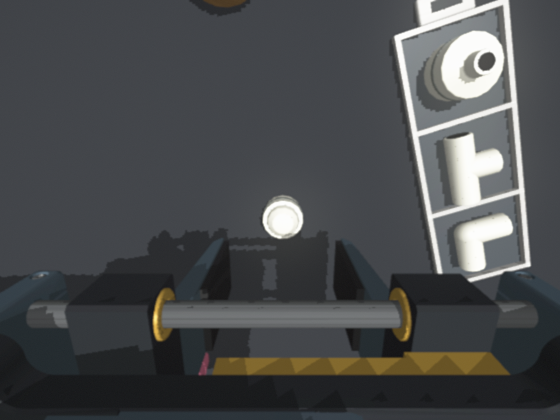

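Long tray is filled well (filter 465,65; tee 470,170; elbow 480,240); the valve is at (283,217), between the jaws.

```bash
python3 -m creep '0.3 1 0 -40 0 0 0;0.3 0 0 -40 0 0 0;0.3 0 0 -16 0 0 0;0.3 0 0 -7 0 0 0;1 0 0 0 0 0 0;1 0 0 0 0 0 0;1 0 0 0 0 0 0;1 0 0 0 0 0 0;1 0 0 0 0 0 0;1 0 0 0 0 0 0' 15
```

```text
time_s: 20.72
position: [0.4701, -0.1558, 0.0081]
eef_rot: [[0.982, -0.188, 0.001], [-0.188, -0.982, -0.0], [0.001, 0.0, -1.0]]
ft_force: [-2.5, 0.5, 9.5]
width: 0.0353
```

```bash
python3 -m creep '1 0 0 40 0 0 0;1 0 0 60 0 0 0;1 29.2 49.9 0 0 0 0;1 29.2 49.9 0 0 0 0;1 29.2 49.9 0 0 0 0;1 29.2 49.9 0 0 0 0;1 29.2 49.9 0 0 0 0;1 0 0 -30 0 0 0;1 0 0 -25 0 0 0;1 0 0 0 0 0 0;1 0 0 0 0 0 0'
python3 - <<'E'
from h import *
st()
c=read_camera("wrist");cv2.imwrite("pics/w8.png",c["color"][:,:,::-1])
E
```

```text
time_s: 22.1
position: [0.6161, 0.0939, 0.0534]
eef_rot: [[0.982, -0.188, 0.001], [-0.188, -0.982, 0.0], [0.001, -0.0, -1.0]]
ft_force: [0.1, 0.4, -1.0]
width: 0.0353
t 22.1 pos mm [616.1  93.9  53.4] jaw deg -10.9 z [ 0.001  0.    -1.   ] w 35.3 f [ 0.1  0.4 -1. ]
```

View pics/w8.png

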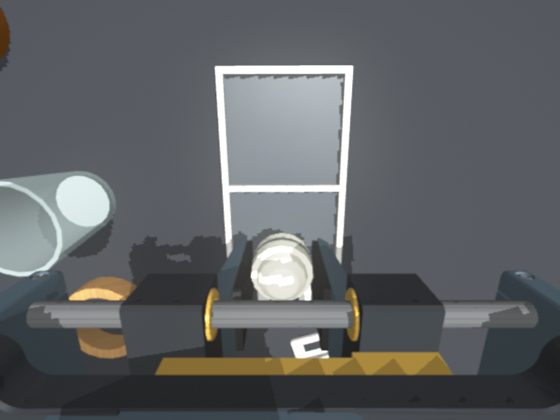

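Valve (283,270) is centred between rails (226–344). Lower and release.

```bash
python3 -m creep '1 0 0 -25 0 0 0;1 0 0 -12 0 0 0;1 0 0 -5 0 0 0;1 0 0 0 0 0 0;0.48 0 0 0 0 0 0;0.48 0 0 0 0 0 0;0.48 0 0 0 0 0 0;0.48 0 0 0 0 0 0'
```

```text
time_s: 23.15
position: [0.6156, 0.0939, 0.0105]
eef_rot: [[0.982, -0.188, 0.0], [-0.188, -0.982, -0.0], [0.0, -0.0, -1.0]]
ft_force: [-0.4, 0.3, 0.9]
width: 0.047
```

```bash
python3 -m creep '0.48 0 0 40 0 0 0;0.48 0 0 60 0 0 0;0.4 -13.7 -51.9 10 0 0 0;0.4 -13.7 -51.9 10 0 0 0;0.4 -13.7 -51.9 0 0 0 0;0.4 -13.7 -51.9 0 0 0 0;0.4 -13.7 -51.9 0 0 0 0;0.4 -13.7 -51.9 0 0 0 0;0.4 -13.7 -51.9 0 0 0 0;0.4 -13.7 -51.9 0 0 0 0;0.4 -13.7 -51.9 0 0 0 0;0.4 0 0 0 0 0 0;0.4 0 0 0 0 0 0;0.4 0 0 0 0 0 0'
python3 - <<'E'
from h import *
st()
c=read_camera("wrist");cv2.imwrite("pics/w9.png",c["color"][:,:,::-1])
g=c["color"]
for d in regions_of("wrist","adapter_centre"):
    P=cloud(c,d["pixels"]);print(d["p"],d["pixel"],P[:,2].max())
    for a,b in((.055,.07),(.04,.045),(.008,.015)):
        q=P[(P[:,2]>a)&(P[:,2]<b),:2]
        if len(q)>5: (x,y),r=cv2.minEnclosingCircle((q*1000).astype(np.float32)); print(a,x,y,2*r)
E
```

```text
time_s: 24.9
position: [0.4925, -0.3721, 0.1304]
eef_rot: [[0.982, -0.187, -0.0], [-0.187, -0.982, 0.0], [-0.0, -0.0, -1.0]]
ft_force: [0.5, -0.7, -0.3]
width: 0.0548
t 24.9 pos mm [ 492.5 -372.1  130.4] jaw deg -10.8 z [-0.  0. -1.] w 54.8 f [ 0.5 -0.7 -0.3]
```

View pics/w9.png

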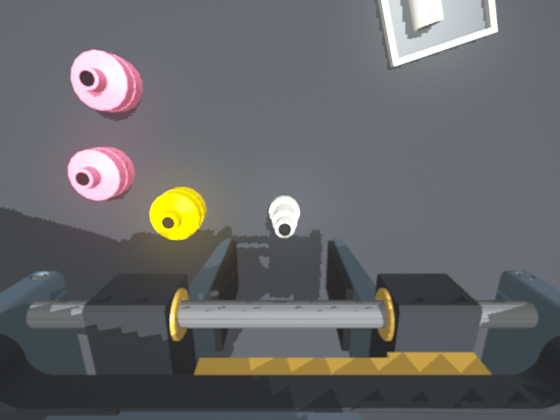

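```bash
python3 - <<'E'
from h import *
c=read_camera("wrist")
print(ray(c,[229,285],.06), ray(c,[206,285],.006))
m=np.zeros((420,560),bool);m[190:245,265:305]=True
P=cloud(c,m)
for a,b in((.055,.07),(.04,.045),(.008,.015)):
    q=P[(P[:,2]>a)&(P[:,2]<b),:2]
    if len(q)>5: (x,y),r=cv2.minEnclosingCircle((q*1000).astype(np.float32)); print(a,x,y,2*r)
E
```

```text
[ 0.4958161  -0.37498508  0.06      ] [ 0.49725085 -0.37007695  0.006     ]
0.055 495.001220703125 -374.171875 15.934208869934082
0.04 494.9691162109375 -373.7919616699219 21.45522117614746
0.008 494.9999084472656 -373.8420104980469 29.32622718811035
```

```bash
python3 -m creep '0.4 1.5 -1.5 -40 0 0 0;0.4 0 0 -40 0 0 0;0.4 0 0 -25 0 0 0;0.4 0 0 -9 0 0 0;1 0 0 0 0 0 0;1 0 0 0 0 0 0;1 0 0 0 0 0 0;1 0 0 0 0 0 0;1 0 0 0 0 0 0;1 0 0 0 0 0 0' 15
```

```text
time_s: 26.3
position: [0.4942, -0.375, 0.0172]
eef_rot: [[0.982, -0.188, 0.001], [-0.188, -0.982, -0.001], [0.001, 0.0, -1.0]]
ft_force: [-0.8, 1.1, 8.5]
width: 0.0215
```

```bash
python3 -m creep '1 0 0 40 0 0 0;1 0 0 60 0 0 0;1 13.6 54.4 0 0 0 0;1 13.6 54.4 0 0 0 0;1 13.6 54.4 0 0 0 0;1 13.6 54.4 0 0 0 0;1 13.6 54.4 0 0 0 0;1 13.6 54.4 0 0 0 0;1 13.6 54.4 0 0 0 0;1 13.6 54.4 0 0 0 0;1 13.6 54.4 0 0 0 0;1 13.6 54.4 0 0 0 0;1 0 0 -30 0 0 0;1 0 0 -25 0 0 0;1 0 0 0 0 0 0;1 0 0 0 0 0 0'
python3 - <<'E'
from h import *
st()
c=read_camera("wrist");cv2.imwrite("pics/w10.png",c["color"][:,:,::-1])
E
```

```text
time_s: 28.3
position: [0.6303, 0.1693, 0.0624]
eef_rot: [[0.982, -0.188, 0.001], [-0.188, -0.982, 0.0], [0.001, -0.0, -1.0]]
ft_force: [0.4, 0.0, 0.5]
width: 0.0216
t 28.3 pos mm [630.3 169.3  62.4] jaw deg -10.9 z [ 0.001  0.    -1.   ] w 21.6 f [0.4 0.  0.5]
```

View pics/w10.png

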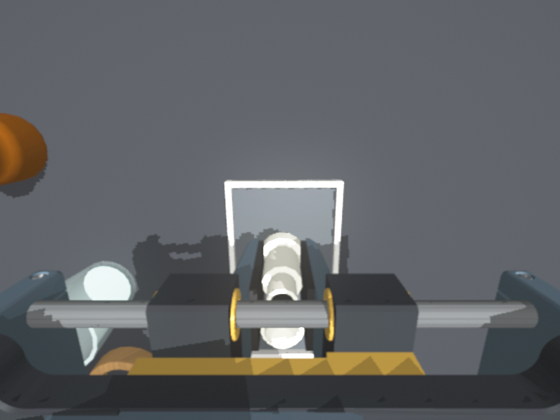

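```bash
python3 -m creep '1 0 0 -25 0 0 0;1 0 0 -12 0 0 0;1 0 0 -4.5 0 0 0;1 0 0 0 0 0 0;0.55 0 0 0 0 0 0;0.55 0 0 0 0 0 0;0.55 0 0 0 0 0 0;0.55 0 0 0 0 0 0;0.55 0 0 50 0 0 0;0.55 0 0 60 0 0 0;0.3 -15 30 40 0 0 0;0.3 -15 55 0 0 0 0;0.3 -15 55 0 0 0 0;0.3 -15 55 0 0 0 0;0.3 -15 55 0 0 0 0;0.3 -15 55 0 0 0 0;0.3 0 0 0 0 0 0;0.3 0 0 0 0 0 0'
python3 - <<'E'
from h import *
st()
c=read_camera("top");cv2.imwrite("pics/t11.png",c["color"][:,:,::-1]);g=c["color"]
H=dict(tee=.014,elbow=.014,filter=.026,valve=.02,adapter=.033)
def fr(p,n):
    o,y=dict(L=((.6405,-.1378),6.8),S=((.6228,.132),-10.7))[n];y=np.radians(y)
    d=np.array(p[:2])-o;return (np.array([[np.cos(y),np.sin(y)],[-np.sin(y),np.cos(y)]])@d*1000).round(1)
for n in H:
    t="L" if n in("tee","elbow","filter") else "S"
    for m in mark_of("top",n+"_centre")[:4]:
        print(n,"mark",round(m["p"],2),fr(ray(c,m["pixel"],H[n]),t))
    for d in regions_of("top",n+"_centre")[:4]:
        P=cloud(c,d["pixels"]&(g.min(2)>60));print("  reg",round(d["p"],2),d["pixel"],fr(np.median(P,0),t),"zmax",P[:,2].max().round(4))
for n,z in(("beaker",.06),("tape_roll",.015),("jar",.05)):
    for d in regions_of("top",n+"_centre")[:1]:
        P=cloud(c,d["pixels"]);q=P[P[:,2]>z,:2];print(n,cv2.minEnclosingCircle((q*1000).astype(np.float32)))
i=c["color"][:,:,::-1];cv2.imwrite("pics/t11z.png",cv2.resize(i[110:270,140:440],None,fx=2.6,fy=2.6,interpolation=2))
E
```

```text
time_s: 30.6
position: [0.5396, 0.4739, 0.1696]
eef_rot: [[0.982, -0.188, -0.0], [-0.188, -0.982, -0.001], [-0.0, 0.001, -1.0]]
ft_force: [-0.5, -0.6, -0.4]
width: 0.0636
t 30.6 pos mm [539.6 473.9 169.6] jaw deg -10.8 z [-0.    -0.001 -1.   ] w 63.6 f [-0.5 -0.6 -0.4]
tee mark 0.67 [-7.2  5.9]
  reg 0.78 [152.6, 342.4] [-8.6  1.2] zmax 0.0294
elbow mark 0.8 [ -4.1 -80.5]
elbow mark 0.7 [ 2.5 73.6]
  reg 0.84 [149.7, 380.6] [-10.  -67.4] zmax 0.0269
  reg 0.52 [158.1, 223.2] [ 11.3 267.6] zmax 0.0635
filter mark 0.89 [ 3.4 73.2]
filter mark 0.86 [-280.7  -57.9]
filter mark 0.61 [-338.4 -120.7]
filter mark 0.58 [-271.7 -186. ]
  reg 0.97 [298.5, 425.3] [-324.2 -121. ] zmax 0.048
  reg 0.9 [152.3, 311.4] [-5.2 80.6] zmax 0.0526
  reg 0.75 [263.5, 447.8] [-270.8 -181.9] zmax 0.0468
  reg 0.69 [275.9, 391.6] [-283.1  -55. ] zmax 0.0497
valve mark 0.74 [ -5.3 -34.5]
  reg 0.72 [161.1, 238.6] [ -4.6 -40.7] zmax 0.0425
adapter mark 0.75 [-1.9 42. ]
  reg 0.51 [154.7, 202.3] [-7.1 32.5] zmax 0.0644
  reg 0.44 [223.4, 259.2] [-142.4 -107.4] zmax 0.0244
beaker ((473.2417907714844, 148.8241424560547), 27.471397399902344)
tape_roll ((460.8421936035156, 52.997920989990234), 32.60280990600586)
jar ((446.34442138671875, 271.30169677734375), 21.529680252075195)
```

View pics/t11z.png

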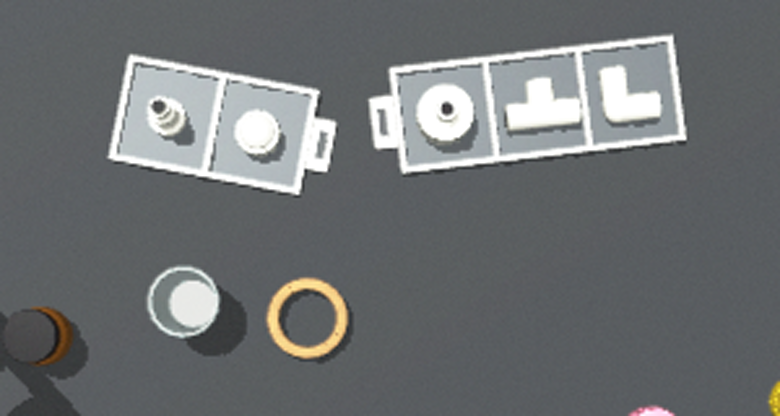

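```bash
python3 - <<'E'
from h import *
c=read_camera("top")
def fr(p,n):
    o,y=dict(L=((.640,-.1376),6.8),S=((.6225,.132),-10.7))[n];y=np.radians(y)
    d=np.array(p[:2])-o;return (np.array([[np.cos(y),np.sin(y)],[-np.sin(y),np.cos(y)]])@d*1000).round(1)
P=cloud(c,np.ones((420,560),bool))
for n,x,y,zs in(("filter",.631,-.06,((.031,.036),(.046,.054))),("valve",.616,.094,((.022,.04),(.034,.04))),("adapter",.630,.170,((.058,.07),(.043,.048),(.013,.018)))):
    Q=P[np.hypot(P[:,0]-x,P[:,1]-y)<.032]
    for a,b in zs:
        q=Q[(Q[:,2]>a)&(Q[:,2]<b),:2]
        if len(q)<4: continue
        (u,v),r=cv2.minEnclosingCircle((q*1000).astype(np.float32));print(n,a,fr((u/1000,v/1000),"L" if n=="filter" else "S"),"d",round(2*r,1))
for n,i,x,y,a in(("tee",0,.640,-.1375,[.1]),("elbow",0,.649,-.215,[-1.45,-1.3])):
    d=regions_of("top",n+"_centre")[0]; m=cv2.dilate(d["pixels"].astype(np.uint8),np.ones((3,3)))>0
    m&=c["color"].min(2)>215
    f=fit(c,m,n,.014,x,y,a,.12);print(n,fr(f[:2],"L"),f[2:])
    Q=P[np.hypot(P[:,0]-f[0],P[:,1]-f[1])<.03];print("  z99",np.percentile(Q[:,2],99).round(4))
E
```

```text
filter 0.031 [-2.4 78.9] d 45.4
filter 0.046 [-2.3 78.4] d 17.2
valve 0.022 [ -2.1 -39.2] d 35.1
valve 0.034 [ -2.8 -37.9] d 22.2
adapter 0.058 [-2.2 38. ] d 15.7
adapter 0.043 [-2.3 37.7] d 21.4
adapter 0.013 [-2.3 37.4] d 29.0
tee [ 0.1 -3.1] (np.float64(6.809791498307586), np.float64(0.136344313621521))
  z99 0.0266
elbow [ -0.3 -76.7] (np.float64(-82.79984069429037), np.float64(0.14177531003952026))
  z99 0.0273
```

All parts are within about 3 mm of their bay centres, level or upright, and the bystanders haven't moved. Handing in.

```bash
python3 - <<'E'
from cell import robot
print(robot.finish_job())
E
```

```text
the job is handed in; nothing more can be done
None
```

Both kits are made up and I handed the job in at about 31 s of the 115 s allowed; it gives no verdict. From the ears, the long tray holds filter, tee, elbow and the short tray holds valve, adapter.

- **Placement:** In the last top-camera check, every part was within about 3 mm of its bay centre along both tray axes. The heights fit parts resting on the bay floor. The adapter's axis is upright from foot to top and the filter's from drum to port. The arm was clear, with nothing gripped.
- **Bystanders:** The beaker, jar and cardboard roll measured within 1 mm of where they started. I did not touch the pink and yellow look-alikes.
- **What disagreed:** The wrist and top cameras differed by about 3 mm, mostly along world x, so I aimed between them. The networks' own marks for the parts in the trays were a few mm coarser, up to about 7 mm, but still within tolerance. The wrist network missed the adapter once, so I took its position from depth instead.

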